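# Find the loose clamp bolt and hold its cap open

## Robot

A 6-joint arm with a two-finger parallel gripper is mounted at the origin on a cart in front of the work surface, level with it; the furniture and walls round the work are solid. World frame = base frame: x ahead of the robot, y to its left, z up, the work surface at z = 0. Lengths are in mm, angles in rad, forces in N, time in s.
With the tool pointing down it reaches from about 375 to 825 mm from the base axis. Payload 5.5 kg.
Tool frame: the origin (TCP) lies midway between the tips of the shut fingers; the grasp point (between the pads) lies 19 mm behind it; z points along the fingers, y is the line along which they close (so a half turn about z gives the same grasp; the last joint's range is limited). The gripper opens to 85 mm and grips with 20 to 120 N. Pads are 22 mm wide; open, the fingers measure 114 mm over their backs; the gripper's body (76 mm by 85 mm) begins 54 mm behind the grasp point. The pads swing forward as they close: fully open they stand 13 mm farther back than shut.
Start: joints at [-1.242, 0.314, -0.047, 1.21, 0, 1.571], TCP at [193.741, -567.855, 231.299] pointing down, gripper open.
Joint ranges: [-2.67, 2.67], [-0.69, 1.73], [-1.03, 1.25], [-2.08, 2.16], [-1.42, 1.45], [-3.14, 3.14]. Speed limits (rad/s): [2.39, 2.39, 3.01, 3.14, 3.14, 3.14].

## Interface

Orientations are given as a unit quaternion [w, x, y, z].
In Python, from bench import read_state, read_camera, close_job gives the robot as it stands. The module is installed in compiled form; this text tells all that it offers.
- The arm moves only by the tool play_rows, never from a script. Its argument "series" is a list of rows, each an object of numbers: "jaw": the closure, from 0 (fully open) to 1 (shut); "tx", "ty", "tz": the shift along the tool's x, y, z in cm; "yaw": the turn about the tool's z in degrees. A call has exactly 10 rows; each row is the pose to reach, as a shift and turn from the pose commanded when the call began, along the tool's axes at that moment; what a row does not reach only later rows make up. A row lasts 1/10 s, in which the tool goes at most 50 mm and 8.59 degrees, less where a joint would pass 70% of its speed; a pose out of reach is approached as far as the arm can. A call with a gripper value outside its range is refused whole. The fingers move at their own pace and stop on an object; the grip force is fixed at half the most. Time passes only in rows, so rows that repeat a pose let the fingers close, or fill a call up. It gives the time, the measured TCP pose, the force, the opening and the grip force at its end, in the units of the state.
- read_state(): the state, without advancing time (a new reading comes with each control period).
- read_camera(name): name is "scene" or "top" or "wrist"; returns a dict with "frame" (384x512x3 uint8, red, green, blue), "z_map" (384x512 float32, mm along the optical axis (not along the pixel's ray), 0 where there is no reading), "intrinsics" (3x3 intrinsics, pixels), "R" (3x3) and "t" (3): a world point X has camera coordinates R X + t. Camera axes: x right, y down, z forward; pixel columns grow to the right and rows downward; lengths in mm; the calibration is good to about 2 mm. A picture is of the moment at which its call begins.
- close_job(): hands the job in; it is judged then, once.
The state is a dict: "time": time; "q": joint angles; "joint_velocities": joint speeds; "effort": joint torques, N m; "eef_pos": TCP position; "tool_rot": TCP orientation; "contact_force": force on the tool from outside, world axes, zero at the start; "torque": the same for the moment, N m; "finger_gap": opening from 0.0 (shut) to 1.0 (fully open); "gripper_force": force on a finger pad.
Only numpy, scipy, OpenCV 4.12 (cv2) and the standard library are available. Lean on these libraries where they do the work, as an engineer would, in place of code of your own. Each camera call takes 0.05 s, during which the arm holds its last target. There are 200 camera calls.

## Task

The sherd clamp has three bolts, and one has worked loose: with the caps shut, tap each of the three bolt heads down until it stops - a tight one settles only about 3 mm, the loose one sinks about 10 mm. Then lift the hinged cap of the loose bolt by its orange bar to about 60 degrees or more and finish while still holding it up, since it springs shut when let go. Leave the other two caps shut and do not disturb the things lying around.

Things in the scene. Friction and masses are not known exactly. Their poses are not given: they have to be found in the camera images.
- jig: Grey base plate of a sherd clamp, 150 x 330 x 15 mm, fixed to the table; along its far side a sherd stands between two low rails (63 mm high, 82 mm beyond the bolts). Origin on the table under the middle bolt; x points to the far side, where the cap hinges are, y left along the row of bolts, z up. Three stations that look alike stand on it 110 mm apart, each a dark block 64 x 50 mm with bolt and cap.
- bolt_left (a point): Top centre of the left bolt head before any tapping (seen from the robot), 60 mm above the table: a round steel head, 16 mm wide, standing 13 mm proud through a 26 mm hole in the shut cap. The point is a point of the jig and does not sink with the bolt. Axes as jig.
- bar_left (a point): Centre of the orange cross bar of the left cap when shut, 47 mm above the table: 18 mm diameter, 20 mm long along jig y, on the end of a 12 mm wide tongue running 35 mm from the cap (aluminium plate, 56 x 44 x 6 mm) towards the robot. Nothing lies beneath it but the table. The point is a point of the jig and does not move with the cap.
- hinge_left (a point): Hinge axis of the left cap, along jig y, 41 mm above the table; the bar's centre is 94 mm from it and turns about it, up and towards jig +x.
- bolt_middle (a point): Top centre of the middle bolt head before any tapping (seen from the robot), 60 mm above the table: a round steel head, 16 mm wide, standing 13 mm proud through a 26 mm hole in the shut cap. The point is a point of the jig and does not sink with the bolt. Axes as jig.
- bar_middle (a point): Centre of the orange cross bar of the middle cap when shut, 47 mm above the table: 18 mm diameter, 20 mm long along jig y, on the end of a 12 mm wide tongue running 35 mm from the cap (aluminium plate, 56 x 44 x 6 mm) towards the robot. Nothing lies beneath it but the table. The point is a point of the jig and does not move with the cap.
- hinge_middle (a point): Hinge axis of the middle cap, along jig y, 41 mm above the table; the bar's centre is 94 mm from it and turns about it, up and towards jig +x.
- bolt_right (a point): Top centre of the right bolt head before any tapping (seen from the robot), 60 mm above the table: a round steel head, 16 mm wide, standing 13 mm proud through a 26 mm hole in the shut cap. The point is a point of the jig and does not sink with the bolt. Axes as jig.
- bar_right (a point): Centre of the orange cross bar of the right cap when shut, 47 mm above the table: 18 mm diameter, 20 mm long along jig y, on the end of a 12 mm wide tongue running 35 mm from the cap (aluminium plate, 56 x 44 x 6 mm) towards the robot. Nothing lies beneath it but the table. The point is a point of the jig and does not move with the cap.
- hinge_right (a point): Hinge axis of the right cap, along jig y, 41 mm above the table; the bar's centre is 94 mm from it and turns about it, up and towards jig +x.
- loose_bolt (a joint): How far the loose bolt, whichever of the three it is, has gone down (m): 0 at the start; when pressed with more than 3 N it sinks 10 mm to a dead stop and stays where it was left.
- loose_cap (a joint): Opening angle (rad) of the cap over the loose bolt, whichever of the three that is: 0 shut (level), grows as the orange bar swings up and over towards the far side, stop at 1.5. A light spring and its weight (about 1 N at the bar) shut it whenever it is let go.
- firm_bolt_1 (a joint): How far one of the two tight bolts (either place) has gone down (m): 0 at the start; pressed with more than 3 N it settles 3 mm onto a dead stop and stays there.
- firm_bolt_2 (a joint): How far one of the two tight bolts (either place) has gone down (m): 0 at the start; pressed with more than 3 N it settles 3 mm onto a dead stop and stays there.
- firm_cap_1 (a joint): Opening angle (rad) of the cap over tight bolt 1; 0 shut; sprung shut like the other.
- firm_cap_2 (a joint): Opening angle (rad) of the cap over tight bolt 2; 0 shut; sprung shut like the other.
- petri_dish: clear round dish, 60 mm wide, 13 mm high, loose on the table in front of the jig; origin under its centre
- scale_bar: white photo scale bar with black squares, 18x108x10 mm, loose at the right; origin under its centre
- dust_blower: dark red rubber blower with a white nozzle, 62 mm wide, 172 mm high, standing loose behind the jig; origin under its centre
- foam_block: white foam block, 45x70x31 mm, loose at the back right; origin under its centre
- brush: wooden brush, 36x192x21 mm, lying loose at the left; origin under its centre

How it is judged:
By the outcome, as a careful person would: the job done as asked, in the order asked, and still so for the second after the job is handed in, while the arm keeps its last pose, push and grip.
It also fails if it takes over 46 s, if anything falls off the work surface, if the arm or the gripper's body presses on something with over 40 N, if the wrist force passes 120 N, or if a joint passes its speed limit or range.

## Working session

There is one attempt and no reset: what is moved stays moved. The work goes in short steps, Python scripts to look and compute and a tool call to move; the robot and the scene stay as the last step left them, time stands still between calls to the robot, and variables do not carry over. Pictures are saved under pics/ and viewed, at most 10 in all, crops included, and the job is handed in when it is done.

Besides the shell and the picture viewer there is one more tool, called by a JSON object that holds its "name" and its "arguments". play_rows: Moves the arm, as the interface text tells. Its arguments: {"type":"object","properties":{"series":{"type":"array","items":{"type":"object","properties":{"jaw":{"type":"number"},"tx":{"type":"number"},"ty":{"type":"number"},"tz":{"type":"number"},"yaw":{"type":"number"}}}}},"required":["series"]}

```bash
mkdir -p pics
cat > h.py <<'E'
import numpy as np,cv2
from bench import *
def snap(n,f):
    c=read_camera(n); np.savez(f'pics/{f}.npz',**c); cv2.imwrite(f'pics/{f}.png',c['frame'][:,:,::-1]); return c
def w(c,u,v,z=None):
    K=np.array(c['intrinsics']);r=np.linalg.inv(K)@[u,v,1.];R=np.array(c['R']);t=np.array(c['t'])
    C=-R.T@t; d=R.T@r
    if z is None: return C+d*float(c['z_map'][int(v),int(u)])
    return C+d*(z-C[2])/d[2]
E
python3 - <<'E'
from h import *
a=snap('scene','s0');b=snap('top','t0')
print(read_state())
for c in(a,b):print(-np.array(c['R']).T@c['t'])
cv2.imwrite('pics/both.png',np.hstack([a['frame'],b['frame']])[:,:,::-1])
E
```

```text
{'time': 0.1, 'q': array([-1.24198682e+00,  3.14176796e-01, -4.79956127e-02,  1.21019560e+00,
        4.08063669e-05,  1.57082568e+00]), 'joint_velocities': array([ 0.00019426, -0.00057255,  0.00207932,  0.00139215, -0.0002159 ,
       -0.00064267]), 'effort': array([ 1.94055588e-04, -5.40768063e+01,  3.40541625e+01,  1.11768296e-02,
       -7.43339768e-06,  1.45935053e-05]), 'eef_pos': array([ 193.59184859, -567.35135785,  230.50065361]), 'tool_rot': array([-7.78582506e-04,  9.86518051e-01,  1.63650593e-01, -1.08498163e-04]), 'contact_force': array([ 0.15218676, -0.11082262, -0.82854228]), 'torque': array([-0.02420652, -0.07325227, -0.03848258]), 'gripper_force': 0.0, 'finger_gap': 0.9997879094655946}
[-18.36464447 707.27816545 790.25282514]
[ 469.83353091  -16.33589092 1132.55915626]
```

View pics/t0.png

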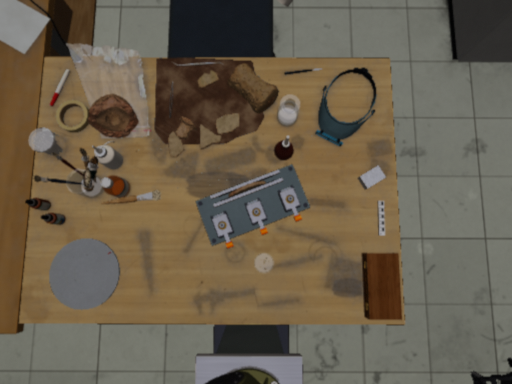

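View pics/s0.png

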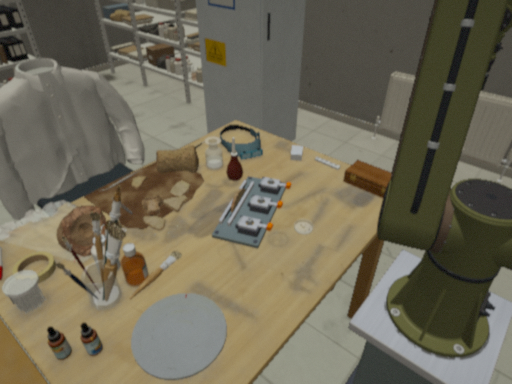

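The top view shows the jig at about (253,205), tilted. The three bars are near (229,244), (264,231) and (298,217), and the dish is at (264,262). I'll enlarge that area.

Run:
```python
from h import *
c=np.load('pics/t0.npz')
f=c['frame'][150:280,185:325,::-1]
cv2.imwrite('pics/crop1.png',cv2.resize(f,None,fx=5,fy=4.5 if 0 else 4.6,interpolation=cv2.INTER_CUBIC)[:600])
hsv=cv2.cvtColor(c['frame'],cv2.COLOR_RGB2HSV)
m=((hsv[...,0]>5)&(hsv[...,0]<18)&(hsv[...,1]>200)&(hsv[...,2]>150)).astype('uint8')
n,l,s,ce=cv2.connectedComponentsWithStats(m)
for i in range(1,n):
  if s[i,4]>5: print(s[i],ce[i],w(c,*ce[i],47+5))
```

```text
[295 215   7   6  27] [297.55555556 217.37037037] [ 557.89817898 -145.47544315   52.        ]
[260 228   7   6  28] [263.28571429 230.85714286] [517.16639823 -42.31630811  52.        ]
[226 242   7   5  26] [229.11538462 244.30769231] [476.99647647  59.39778547  52.        ]
```

View pics/crop1.png

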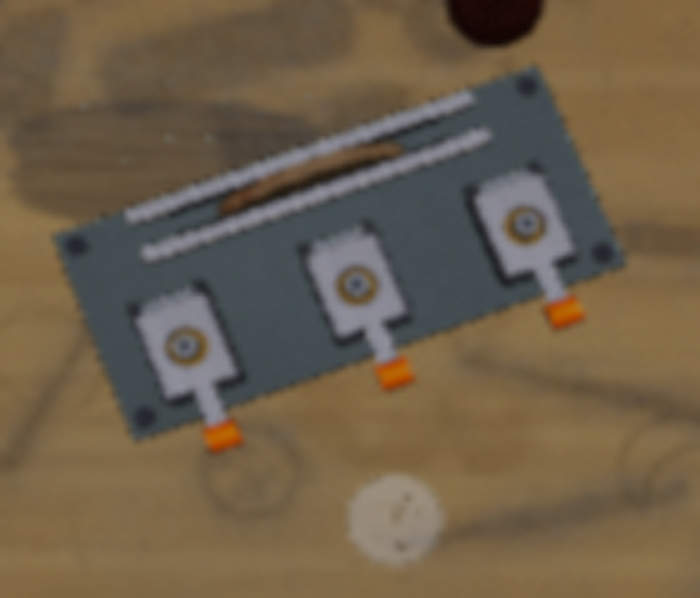

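```bash
cat >> h.py <<'E'
def tool(p=None,yaw=21.5):
    from scipy.spatial.transform import Rotation as Ro
    s=read_state();q=s['tool_rot'];R=Ro.from_quat([q[1],q[2],q[3],q[0]]).as_matrix()
    print('t',s['time'],'tcp',s['eef_pos'].round(1),'F',s['contact_force'].round(1),'gap',round(float(s['finger_gap']),3),'gf',s['gripper_force'],'xaxis',np.degrees(np.arctan2(R[1,0],R[0,0])).round(2),'tilt',R[:,2].round(3))
    if p is not None: print('shift cm',(R.T@(np.array(p)-s['eef_pos'])/10).round(2))
    return R
E
python3 - <<'E'
from h import *
c=np.load('pics/t0.npz')
B=[w(c,185+x/5,150+y/4.6,60) for x,y in((186,346),(357,285),(526,224))]
for b in B:print(b.round(1))
d=B[0]-B[2];print(np.hypot(*d[:2])/2,np.degrees(np.arctan2(-d[0],d[1])))
for u,v in((382,285),(283,148),(264,262),(373,177),(217,224),(250,172)):print(w(c,u,v).round(1))
tool((*B[2][:2],150))
E
```

```text
[533.1  80.2  60. ]
[573.1 -21.5  60. ]
[ 613.5 -123.2   60. ]
109.33379746592905 21.547473797474932
[ 360.4 -390.    51.7]
[ 762.7 -100.6   88.5]
[423.6 -45.6   4.3]
[ 686.3 -385.    31.8]
[537.2  96.6  52. ]
[ 7.077e+02 -9.000e-01 -5.000e-01]
t 0.1 tcp [ 193.6 -567.4  230.5] F [ 0.2 -0.1 -0.8] gap 1.0 gf 0.0 xaxis 18.84 tilt [-0.     0.002 -1.   ]
shift cm [ 54.08 -28.47   8.1 ]
```

{"name": "play_rows", "arguments": {"series": [{"tx":5,"ty":-2.6,"yaw":-1,"jaw":1},{"tx":10,"ty":-5.2,"yaw":-2.7,"jaw":1},{"tx":15,"ty":-7.8,"yaw":-2.7,"jaw":1},{"tx":20,"ty":-10.4,"yaw":-2.7,"jaw":1},{"tx":25,"ty":-13,"yaw":-2.7,"jaw":1},{"tx":30,"ty":-15.6,"yaw":-2.7,"jaw":1},{"tx":35,"ty":-18.2,"yaw":-2.7,"jaw":1},{"tx":40,"ty":-20.8,"yaw":-2.7,"jaw":1},{"tx":45,"ty":-23.5,"yaw":-2.7,"jaw":1},{"tx":49,"ty":-25.6,"yaw":-2.7,"jaw":1}]}}

```text
$.series[0]: bad value
```

Run:
```python
from h import *
tool((614.5,-122.5,140))
```

```text
t 0.1 tcp [ 193.6 -567.4  230.5] F [ 0.2 -0.1 -0.8] gap 1.0 gf 0.0 xaxis 18.84 tilt [-0.     0.002 -1.   ]
shift cm [ 54.2 -28.5   9.1]
```

{"name": "play_rows", "arguments": {"series": [{"tx":5,"ty":-2.6,"tz":0,"yaw":-1,"jaw":1},{"tx":10,"ty":-5.2,"tz":0,"yaw":-2.7,"jaw":1},{"tx":15,"ty":-7.8,"tz":0,"yaw":-2.7,"jaw":1},{"tx":20,"ty":-10.4,"tz":0,"yaw":-2.7,"jaw":1},{"tx":25,"ty":-13,"tz":0,"yaw":-2.7,"jaw":1},{"tx":30,"ty":-15.6,"tz":0,"yaw":-2.7,"jaw":1},{"tx":35,"ty":-18.2,"tz":0,"yaw":-2.7,"jaw":1},{"tx":40,"ty":-20.8,"tz":0,"yaw":-2.7,"jaw":1},{"tx":45,"ty":-23.5,"tz":0,"yaw":-2.7,"jaw":1},{"tx":49,"ty":-25.6,"tz":0,"yaw":-2.7,"jaw":1}]}}

```text
time: 1.1
eef_pos: [539.5, -204.0, 231.0]
tool_rot: [-0.0, 0.982, 0.187, -0.0]
contact_force: [0.9, -1.6, -0.8]
finger_gap: 0.001
gripper_force: 0.0
```

Run:
```python
from h import *
tool((614.5,-122.5,140))
```

```text
t 1.1 tcp [ 539.5 -204.   231. ] F [ 0.9 -1.6 -0.8] gap 0.001 gf 0.0 xaxis 21.54 tilt [-0.  0. -1.]
shift cm [ 9.97 -4.82  9.1 ]
```

{"name": "play_rows", "arguments": {"series": [{"tx":4,"ty":-2,"tz":1,"yaw":0,"jaw":1},{"tx":8,"ty":-4,"tz":3,"yaw":0,"jaw":1},{"tx":9.9,"ty":-4.8,"tz":6,"yaw":0,"jaw":1},{"tx":9.9,"ty":-4.8,"tz":9,"yaw":0,"jaw":1},{"tx":9.9,"ty":-4.8,"tz":12,"yaw":0,"jaw":1},{"tx":9.9,"ty":-4.8,"tz":13,"yaw":0,"jaw":1},{"tx":9.9,"ty":-4.8,"tz":13,"yaw":0,"jaw":1},{"tx":9.9,"ty":-4.8,"tz":13,"yaw":0,"jaw":1},{"tx":9.9,"ty":-4.8,"tz":13,"yaw":0,"jaw":1},{"tx":9.9,"ty":-4.8,"tz":13,"yaw":0,"jaw":1}]}}

```text
time: 2.1
eef_pos: [614.1, -125.2, 103.0]
tool_rot: [0.001, 0.982, 0.187, 0.001]
contact_force: [0.8, -0.2, 0.5]
finger_gap: 0.003
gripper_force: 0.0
```

Run:
```python
from h import *
R=tool((614.5,-122.5,60))
c=snap('wrist','w1')
for P in ((614.5,-122.5,60),(574.6,-21,60),read_state()['eef_pos']):
  q=c['intrinsics']@(np.array(c['R'])@P+c['t']);print(q[:2]/q[2])
```

```text
t 2.1 tcp [ 614.1 -125.2  103. ] F [ 0.8 -0.2  0.5] gap 0.003 gf 0.0 xaxis 21.52 tilt [ 0.003 -0.001 -1.   ]
shift cm [ 0.12 -0.25  4.3 ]
[252.72397986 218.44190645]
[ 92.56855052 218.27766931]
[255.90908801 250.0228555 ]
```

View pics/w1.png

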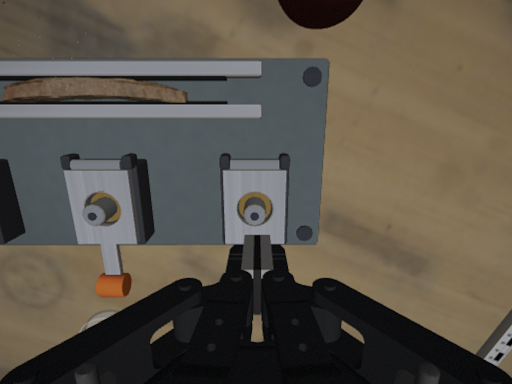

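The wrist view shows the right bolt head at about (255,215), the middle one at (93,216), and the middle bar at (114,285). I'll convert these to positions.

Run:
```python
from h import *
c=np.load('pics/w1.npz')
a=w(c,255,215,60);b=w(c,93,216,60);print(a,b,np.hypot(*(a-b)[:2]),w(c,255,215),w(c,93,216),w(c,114,285,50))
d=b-a;print(np.degrees(np.arctan2(-d[0],d[1])))
tool((*a[:2],61))
```

```text
[ 617.39979238 -123.02752557   60.        ] [576.34856447 -20.91580879  60.        ] 110.05455927096632 [ 617.74482302 -122.89707256   60.96923088] [683.710961   -97.95586377 246.27571869] [520.14122966 -44.14447018  50.        ]
21.901246709701606
t 2.15 tcp [ 613.9 -125.2  102.8] F [ 0.3 -1.   0.5] gap -0.004 gf 0.0 xaxis 21.52 tilt [ 0.002 -0.    -1.   ]
shift cm [ 0.4  -0.07  4.18]
```

{"name": "play_rows", "arguments": {"series": [{"tx":0.35,"ty":-0.08,"tz":1,"yaw":0,"jaw":1},{"tx":0.35,"ty":-0.08,"tz":2.5,"yaw":0,"jaw":1},{"tx":0.35,"ty":-0.08,"tz":3.5,"yaw":0,"jaw":1},{"tx":0.35,"ty":-0.08,"tz":3.9,"yaw":0,"jaw":1},{"tx":0.35,"ty":-0.08,"tz":4.2,"yaw":0,"jaw":1},{"tx":0.35,"ty":-0.08,"tz":4.4,"yaw":0,"jaw":1},{"tx":0.35,"ty":-0.08,"tz":4.6,"yaw":0,"jaw":1},{"tx":0.35,"ty":-0.08,"tz":4.7,"yaw":0,"jaw":1},{"tx":0.35,"ty":-0.08,"tz":4.7,"yaw":0,"jaw":1},{"tx":0.35,"ty":-0.08,"tz":4.7,"yaw":0,"jaw":1}]}}

```text
time: 3.15
eef_pos: [616.6, -122.9, 54.5]
tool_rot: [0.0, 0.982, 0.187, 0.0]
contact_force: [0.7, -0.9, -0.6]
finger_gap: 0.002
gripper_force: 0.0
```

{"name": "play_rows", "arguments": {"series": [{"tx":0,"ty":0,"tz":0.1,"yaw":0,"jaw":1},{"tx":0,"ty":0,"tz":0.2,"yaw":0,"jaw":1},{"tx":0,"ty":0,"tz":0.3,"yaw":0,"jaw":1},{"tx":0,"ty":0,"tz":0.35,"yaw":0,"jaw":1},{"tx":0,"ty":0,"tz":0.4,"yaw":0,"jaw":1},{"tx":0,"ty":0,"tz":0.45,"yaw":0,"jaw":1},{"tx":0,"ty":0,"tz":0.5,"yaw":0,"jaw":1},{"tx":0,"ty":0,"tz":0.5,"yaw":0,"jaw":1},{"tx":0,"ty":0,"tz":0.5,"yaw":0,"jaw":1},{"tx":0,"ty":0,"tz":0.5,"yaw":0,"jaw":1}]}}

```text
time: 4.15
eef_pos: [616.6, -122.9, 50.0]
tool_rot: [0.0, 0.982, 0.187, 0.001]
contact_force: [0.1, -0.2, 6.2]
finger_gap: 0.003
gripper_force: 3.2
```

Run:
```python
from h import *
R=tool()
c=snap('wrist','w2')
cv2.imwrite('pics/w2c.png',cv2.resize(c['frame'][80:330,130:400,::-1],None,fx=2.4,fy=2.4))
```

```text
t 4.15 tcp [ 616.6 -122.9   50. ] F [ 0.1 -0.2  6.2] gap 0.003 gf 3.171689391019754 xaxis 21.54 tilt [ 0.001 -0.    -1.   ]
```

View pics/w2c.png

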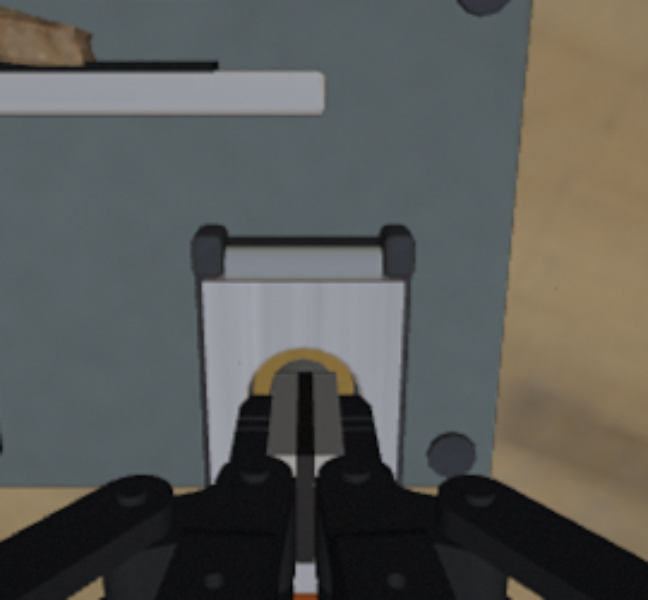

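The right bolt stopped at z = 50, having sunk 10 mm, so it looks like the loose one. I'll press 2 mm further to confirm the stop, then move to the middle bolt.

{"name": "play_rows", "arguments": {"series": [{"tx":0,"ty":0,"tz":0.1,"yaw":0,"jaw":1},{"tx":0,"ty":0,"tz":0.15,"yaw":0,"jaw":1},{"tx":0,"ty":0,"tz":0.2,"yaw":0,"jaw":1},{"tx":0,"ty":0,"tz":0.2,"yaw":0,"jaw":1},{"tx":0,"ty":0,"tz":0.2,"yaw":0,"jaw":1},{"tx":0,"ty":0,"tz":0.2,"yaw":0,"jaw":1},{"tx":0,"ty":0,"tz":0.2,"yaw":0,"jaw":1},{"tx":0,"ty":0,"tz":0.2,"yaw":0,"jaw":1},{"tx":0,"ty":0,"tz":0.2,"yaw":0,"jaw":1},{"tx":0,"ty":0,"tz":0.2,"yaw":0,"jaw":1}]}}

```text
time: 5.2
eef_pos: [616.8, -123.0, 49.8]
tool_rot: [0.0, 0.982, 0.187, 0.001]
contact_force: [-4.2, 0.6, 19.2]
finger_gap: -0.0
gripper_force: 9.5
```

{"name": "play_rows", "arguments": {"series": [{"tx":0,"ty":0,"tz":-1,"yaw":0,"jaw":1},{"tx":0,"ty":0,"tz":-3,"yaw":0,"jaw":1},{"tx":0,"ty":-1,"tz":-4,"yaw":0,"jaw":1},{"tx":0,"ty":-4,"tz":-4,"yaw":0,"jaw":1},{"tx":0,"ty":-7,"tz":-4,"yaw":0,"jaw":1},{"tx":0,"ty":-10,"tz":-4,"yaw":0,"jaw":1},{"tx":0,"ty":-11,"tz":-4,"yaw":0,"jaw":1},{"tx":0,"ty":-11,"tz":-3,"yaw":0,"jaw":1},{"tx":0,"ty":-11,"tz":-2.5,"yaw":0,"jaw":1},{"tx":0,"ty":-11,"tz":-2.5,"yaw":0,"jaw":1}]}}

```text
time: 6.2
eef_pos: [575.0, -21.3, 70.8]
tool_rot: [-0.0, 0.982, 0.186, -0.001]
contact_force: [-0.3, -0.0, -0.8]
finger_gap: -0.004
gripper_force: 0.0
```

Run:
```python
from h import *
R=tool((576.2,-20.7,57))
```

```text
t 6.2 tcp [575.  -21.3  70.8] F [-0.3 -0.  -0.8] gap -0.004 gf 0.0 xaxis 21.48 tilt [-0.002 -0.    -1.   ]
shift cm [ 0.14 -0.01  1.38]
```

{"name": "play_rows", "arguments": {"series": [{"tx":0.1,"ty":0,"tz":0.5,"yaw":0,"jaw":1},{"tx":0.1,"ty":0,"tz":0.8,"yaw":0,"jaw":1},{"tx":0.1,"ty":0,"tz":1,"yaw":0,"jaw":1},{"tx":0.1,"ty":0,"tz":1.1,"yaw":0,"jaw":1},{"tx":0.1,"ty":0,"tz":1.2,"yaw":0,"jaw":1},{"tx":0.1,"ty":0,"tz":1.3,"yaw":0,"jaw":1},{"tx":0.1,"ty":0,"tz":1.4,"yaw":0,"jaw":1},{"tx":0.1,"ty":0,"tz":1.5,"yaw":0,"jaw":1},{"tx":0.1,"ty":0,"tz":1.55,"yaw":0,"jaw":1},{"tx":0.1,"ty":0,"tz":1.55,"yaw":0,"jaw":1}]}}

```text
time: 7.2
eef_pos: [576.7, -20.1, 57.0]
tool_rot: [0.0, 0.982, 0.187, 0.0]
contact_force: [-1.3, -1.5, 3.6]
finger_gap: -0.001
gripper_force: 1.9
```

{"name": "play_rows", "arguments": {"series": [{"tx":0,"ty":0,"tz":0.1,"yaw":0,"jaw":1},{"tx":0,"ty":0,"tz":0.2,"yaw":0,"jaw":1},{"tx":0,"ty":0,"tz":0.2,"yaw":0,"jaw":1},{"tx":0,"ty":0,"tz":0.2,"yaw":0,"jaw":1},{"tx":0,"ty":0,"tz":0.2,"yaw":0,"jaw":1},{"tx":0,"ty":0,"tz":0.2,"yaw":0,"jaw":1},{"tx":0,"ty":0,"tz":0.2,"yaw":0,"jaw":1},{"tx":0,"ty":0,"tz":0.2,"yaw":0,"jaw":1},{"tx":0,"ty":0,"tz":0.2,"yaw":0,"jaw":1},{"tx":0,"ty":0,"tz":0.2,"yaw":0,"jaw":1}]}}

```text
time: 8.2
eef_pos: [576.9, -20.2, 56.8]
tool_rot: [0.0, 0.982, 0.187, 0.001]
contact_force: [-5.8, -0.2, 19.2]
finger_gap: -0.002
gripper_force: 9.3
```

{"name": "play_rows", "arguments": {"series": [{"tx":0,"ty":0,"tz":-1,"yaw":0,"jaw":1},{"tx":0,"ty":0,"tz":-3,"yaw":0,"jaw":1},{"tx":0,"ty":-1,"tz":-3.5,"yaw":0,"jaw":1},{"tx":0,"ty":-4,"tz":-3.5,"yaw":0,"jaw":1},{"tx":0,"ty":-7,"tz":-3.5,"yaw":0,"jaw":1},{"tx":0,"ty":-10,"tz":-3.5,"yaw":0,"jaw":1},{"tx":0,"ty":-11,"tz":-3.5,"yaw":0,"jaw":1},{"tx":0,"ty":-11,"tz":-2.5,"yaw":0,"jaw":1},{"tx":0,"ty":-11,"tz":-1.8,"yaw":0,"jaw":1},{"tx":0,"ty":-11,"tz":-1.8,"yaw":0,"jaw":1}]}}

```text
time: 9.2
eef_pos: [535.3, 81.3, 71.1]
tool_rot: [0.0, 0.982, 0.186, -0.001]
contact_force: [-0.2, 0.1, 0.0]
finger_gap: 0.001
gripper_force: 0.0
```

Run:
```python
from h import *
R=tool((535.9,81.5,57))
```

```text
t 9.2 tcp [535.3  81.3  71.1] F [-0.2  0.1  0. ] gap 0.001 gf 0.0 xaxis 21.48 tilt [-0.002 -0.001 -1.   ]
shift cm [0.07 0.   1.41]
```

{"name": "play_rows", "arguments": {"series": [{"tx":0.05,"ty":0,"tz":0.5,"yaw":0,"jaw":1},{"tx":0.05,"ty":0,"tz":0.8,"yaw":0,"jaw":1},{"tx":0.05,"ty":0,"tz":1,"yaw":0,"jaw":1},{"tx":0.05,"ty":0,"tz":1.1,"yaw":0,"jaw":1},{"tx":0.05,"ty":0,"tz":1.2,"yaw":0,"jaw":1},{"tx":0.05,"ty":0,"tz":1.3,"yaw":0,"jaw":1},{"tx":0.05,"ty":0,"tz":1.4,"yaw":0,"jaw":1},{"tx":0.05,"ty":0,"tz":1.5,"yaw":0,"jaw":1},{"tx":0.05,"ty":0,"tz":1.65,"yaw":0,"jaw":1},{"tx":0.05,"ty":0,"tz":1.7,"yaw":0,"jaw":1}]}}

```text
time: 10.2
eef_pos: [537.0, 82.4, 56.8]
tool_rot: [0.0, 0.982, 0.187, 0.0]
contact_force: [-3.4, -1.5, 15.6]
finger_gap: -0.001
gripper_force: 7.6
```

{"name": "play_rows", "arguments": {"series": [{"tx":0,"ty":0,"tz":0.05,"yaw":0,"jaw":1},{"tx":0,"ty":0,"tz":0.1,"yaw":0,"jaw":1},{"tx":0,"ty":0,"tz":0.1,"yaw":0,"jaw":1},{"tx":0,"ty":0,"tz":0.1,"yaw":0,"jaw":1},{"tx":0,"ty":0,"tz":0.1,"yaw":0,"jaw":1},{"tx":0,"ty":0,"tz":0.1,"yaw":0,"jaw":1},{"tx":0,"ty":0,"tz":0.1,"yaw":0,"jaw":1},{"tx":0,"ty":0,"tz":0.1,"yaw":0,"jaw":1},{"tx":0,"ty":0,"tz":0.1,"yaw":0,"jaw":1},{"tx":0,"ty":0,"tz":0.1,"yaw":0,"jaw":1}]}}

```text
time: 11.2
eef_pos: [537.0, 82.5, 56.8]
tool_rot: [0.0, 0.982, 0.187, 0.001]
contact_force: [-5.7, -2.5, 19.7]
finger_gap: 0.001
gripper_force: 9.8
```

Right is the loose one, since middle and left both stopped at 57. Next I'll raise the arm and move above the right bar with the jaw open.

{"name": "play_rows", "arguments": {"series": [{"tx":0,"ty":0,"tz":-2,"yaw":0,"jaw":1},{"tx":0,"ty":0,"tz":-6,"yaw":0,"jaw":1},{"tx":0,"ty":2,"tz":-9,"yaw":0,"jaw":1},{"tx":-1,"ty":6,"tz":-10,"yaw":0,"jaw":0.3},{"tx":-2,"ty":10,"tz":-10,"yaw":0,"jaw":0.3},{"tx":-4,"ty":14,"tz":-10,"yaw":0,"jaw":0.3},{"tx":-6,"ty":18,"tz":-10,"yaw":0,"jaw":0.3},{"tx":-6.1,"ty":22,"tz":-10,"yaw":0,"jaw":0.3},{"tx":-6.1,"ty":22,"tz":-10,"yaw":0,"jaw":0.3},{"tx":-6.1,"ty":22,"tz":-10,"yaw":0,"jaw":0.3}]}}

```text
time: 12.2
eef_pos: [560.5, -145.2, 154.3]
tool_rot: [-0.0, 0.983, 0.186, -0.0]
contact_force: [-0.1, -0.3, -0.2]
finger_gap: 0.703
gripper_force: 0.0
```

Run:
```python
from h import *
R=tool((559.9,-145.2,47-19))
c=snap('wrist','w3')
q=c['intrinsics']@(np.array(c['R'])@(559.9,-145.2,47)+c['t']);print(q[:2]/q[2])
```

```text
t 12.2 tcp [ 560.5 -145.2  154.3] F [-0.1 -0.3 -0.2] gap 0.703 gf 0.0 xaxis 21.43 tilt [-0.     0.001 -1.   ]
shift cm [-0.05 -0.02 12.63]
[256.30209668 193.67316555]
```

View pics/w3.png

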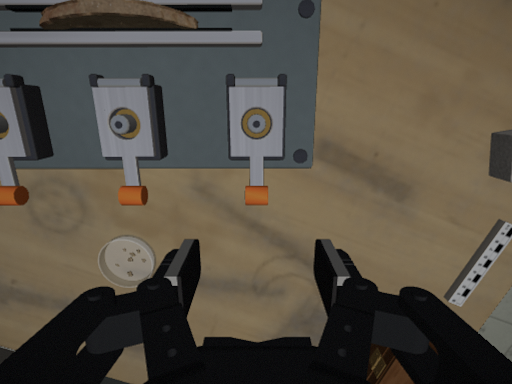

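The right bar is centred at (257,196), within 2 px of the prediction, and the right bolt has visibly sunk. I'll descend and grip.

{"name": "play_rows", "arguments": {"series": [{"tx":-0.1,"ty":0,"tz":2.5,"yaw":0,"jaw":0.3},{"tx":-0.1,"ty":0,"tz":5,"yaw":0,"jaw":0.3},{"tx":-0.1,"ty":0,"tz":7.5,"yaw":0,"jaw":0.3},{"tx":-0.1,"ty":0,"tz":10,"yaw":0,"jaw":0.3},{"tx":-0.1,"ty":0,"tz":12,"yaw":0,"jaw":0.3},{"tx":-0.1,"ty":0,"tz":12.6,"yaw":0,"jaw":0.3},{"tx":-0.1,"ty":0,"tz":12.6,"yaw":0,"jaw":0.3},{"tx":-0.1,"ty":0,"tz":12.6,"yaw":0,"jaw":0.6},{"tx":-0.1,"ty":0,"tz":12.6,"yaw":0,"jaw":0.7},{"tx":-0.1,"ty":0,"tz":12.6,"yaw":0,"jaw":0.7}]}}

```text
time: 13.25
eef_pos: [560.6, -145.1, 29.9]
tool_rot: [0.0, 0.982, 0.187, 0.001]
contact_force: [-0.2, 0.5, -0.1]
finger_gap: 0.3
gripper_force: 0.0
```

{"name": "play_rows", "arguments": {"series": [{"tx":0,"ty":0,"tz":0,"yaw":0,"jaw":0.75},{"tx":0,"ty":0,"tz":0,"yaw":0,"jaw":0.8},{"tx":0,"ty":0,"tz":0,"yaw":0,"jaw":0.9},{"tx":0,"ty":0,"tz":0,"yaw":0,"jaw":1},{"tx":0,"ty":0,"tz":0,"yaw":0,"jaw":1},{"tx":0,"ty":0,"tz":0,"yaw":0,"jaw":1},{"tx":0,"ty":0,"tz":0,"yaw":0,"jaw":1},{"tx":0,"ty":0,"tz":0,"yaw":0,"jaw":1},{"tx":0,"ty":0,"tz":0,"yaw":0,"jaw":1},{"tx":0,"ty":0,"tz":0,"yaw":0,"jaw":1}]}}

```text
time: 14.25
eef_pos: [560.0, -144.9, 28.9]
tool_rot: [-0.0, 0.982, 0.187, 0.0]
contact_force: [1.3, 2.8, 3.9]
finger_gap: 0.224
gripper_force: 58.7
```

Run:
```python
from h import *
R=tool()
a0=np.arctan2(6,93.8)
for d in range(8,81,8):
  a=a0+np.radians(d);print(d,'tx',round((93.8-94*np.cos(a))/10,2),'tz',round(-(94*np.sin(a)-6)/10,2))
```

```text
t 14.25 tcp [ 560.  -144.9   28.9] F [1.3 2.8 3.9] gap 0.224 gf 58.680004477500916 xaxis 21.54 tilt [ 0.001  0.    -1.   ]
8 tx 0.17 tz -1.3
16 tx 0.53 tz -2.56
24 tx 1.05 tz -3.76
32 tx 1.74 tz -4.88
40 tx 2.58 tz -5.89
48 tx 3.55 tz -6.77
56 tx 4.63 tz -7.51
64 tx 5.81 tz -8.09
72 tx 7.05 tz -8.51
80 tx 8.34 tz -8.74
```

{"name": "play_rows", "arguments": {"series": [{"tx":0.06,"ty":0,"tz":-0.65,"yaw":0,"jaw":1},{"tx":0.17,"ty":0,"tz":-1.3,"yaw":0,"jaw":1},{"tx":0.33,"ty":0,"tz":-1.94,"yaw":0,"jaw":1},{"tx":0.53,"ty":0,"tz":-2.56,"yaw":0,"jaw":1},{"tx":0.77,"ty":0,"tz":-3.17,"yaw":0,"jaw":1},{"tx":1.05,"ty":0,"tz":-3.76,"yaw":0,"jaw":1},{"tx":1.38,"ty":0,"tz":-4.33,"yaw":0,"jaw":1},{"tx":1.74,"ty":0,"tz":-4.88,"yaw":0,"jaw":1},{"tx":2.15,"ty":0,"tz":-5.4,"yaw":0,"jaw":1},{"tx":2.58,"ty":0,"tz":-5.89,"yaw":0,"jaw":1}]}}

```text
time: 15.25
eef_pos: [583.1, -135.7, 87.8]
tool_rot: [0.0, 0.982, 0.187, -0.001]
contact_force: [-0.3, -1.4, -8.2]
finger_gap: 0.222
gripper_force: 58.8
```

{"name": "play_rows", "arguments": {"series": [{"tx":0.47,"ty":0,"tz":-0.46,"yaw":0,"jaw":1},{"tx":0.97,"ty":0,"tz":-0.88,"yaw":0,"jaw":1},{"tx":1.5,"ty":0,"tz":-1.27,"yaw":0,"jaw":1},{"tx":2.05,"ty":0,"tz":-1.62,"yaw":0,"jaw":1},{"tx":2.63,"ty":0,"tz":-1.93,"yaw":0,"jaw":1},{"tx":3.23,"ty":0,"tz":-2.2,"yaw":0,"jaw":1},{"tx":3.84,"ty":0,"tz":-2.43,"yaw":0,"jaw":1},{"tx":4.47,"ty":0,"tz":-2.62,"yaw":0,"jaw":1},{"tx":4.6,"ty":0,"tz":-2.65,"yaw":0,"jaw":1},{"tx":4.6,"ty":0,"tz":-2.65,"yaw":0,"jaw":1}]}}

```text
time: 16.25
eef_pos: [626.7, -118.5, 114.4]
tool_rot: [0.0, 0.982, 0.187, -0.0]
contact_force: [-4.6, -2.0, -2.1]
finger_gap: 0.216
gripper_force: 59.0
```

Run:
```python
from h import *
R=tool()
a=snap('scene','s4')['frame'][150:270,190:320,::-1];c=snap('wrist','w4')['frame'][:,:,::-1]
t=snap('top','t4')['frame'][140:280,180:320,::-1]
r=lambda i:cv2.resize(i,(390,290))
cv2.imwrite('pics/m4.png',np.vstack([np.hstack([r(a),r(c)]),np.hstack([r(t),r(t)*0])]))
```

```text
t 16.25 tcp [ 626.7 -118.5  114.4] F [-4.6 -2.  -2.1] gap 0.216 gf 58.99081349372864 xaxis 21.56 tilt [-0. -0. -1.]
```

View pics/m4.png

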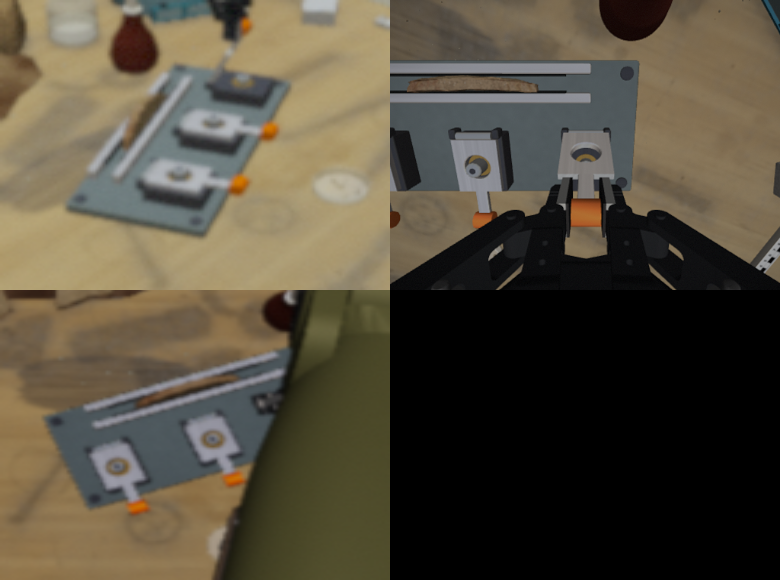

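The scene and wrist views show the right cap standing steeply with its orange bar held between the pads. A TCP shift of 72 mm along and 85 mm up puts it at about 72°. The left and middle caps are shut and nothing else looks disturbed.

```bash
python3 -c "from bench import *; print(close_job())"
```

```text
the job is handed in; nothing more can be done
None
```

I tapped all three bolts down; the right one was loose (sank 10 mm, the others 3 mm), and I handed the job in at about 16 s with its cap still held up at roughly 72°, the other two caps shut and nothing seen disturbed.

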